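Reset the tripped breaker in the workshop power box

TASK

An outlet of the yellow power box has gone dead. Turn the red key in its panel's latch anticlockwise to its quarter-turn stop, swing the grey panel right back until it rests open on its stop, then switch the one breaker that is off back on. Leave the other breakers on, and do not disturb the tape roll, the glue stick or the cardboard model beside the box.

Things in the scene. Friction and masses are not known exactly. Their poses are not given: they have to be found in the camera images.
- power_box: Yellow steel portable power box, fixed, 250 (x) x 360 (y) x 130 mm high, black corner guards, red inlet on the -y side, three blue outlets on the rear. Origin: centre of its underside on the table; x points to the rear (away from the robot), z up. Its top has a well 145 (x) x 240 (y) mm, centred 12 mm rearward of the origin, under the grey panel; the well's floor is 87 mm above the table.
- hinge_mid (a point): Middle of the panel's hinge line, fixed to the box at 95 mm rearward of its centre, 130 mm above the table. Axes as the box; the hinge line runs along y.
- panel (a joint): Grey panel on the box's top, 170 (x) x 260 (y) x 10 mm, 0.45 kg, hinged at its rear edge. 0 = shut, its face 140 mm above the table; grows as the front edge rises (about hinge_mid's +y); 1.57 upright; 1.92 open stop. It falls shut if let go before upright; past it, it falls open, damped, and rests leaning back. The cam holds it shut (under 0.02 rad of play) until the key has turned about 1 rad.
- panel_handle (a point): Middle of the panel's steel bridge handle: a round bar 10 mm thick, 90 mm long, parallel to the hinge, its axis 42 mm above the panel's face, 30 mm from the front edge. With the panel shut, at (-140, 60, 52) mm from hinge_mid in the box's axes. Its axes turn with the panel. The bar may roll between the fingers as the panel swings.
- latch_key (a joint): Key of the cam latch, standing in the panel beside the handle. 0 = locked, the flat red bow in line with the box's x; grows anticlockwise seen from above (about the panel's +z); 1.571 = stop, unlocked, the bow along the box's y. At the start between 0 and 0.2. About 0.08 N m of friction; stays where it is left, and stays in the latch.
- key_bow (a point): On the key's axis, near the middle of the red bow, 35 mm above the panel's face. The bow is a flat tab 46 mm wide, 10 mm thick, from 20 to 46 mm above the panel's face. Own x: along the bow's width; own z: the key's axis. With panel and key at 0 it is at (-140, -80, 45) mm from hinge_mid in the box's axes.
- toggle_a (a joint): Blue toggle of the breaker that is off at the start. 0 = off, leaning 0.5 rad to the front (box -x); 1.0 = on, at the stop, leaning 0.5 rad to the rear (box +x); turns about its pivot, parallel to the box's y. 20 mm wide (y), 8 mm thick, 24 mm long from the pivot: its tip stands about 16 mm above the breaker's face. Moves with 1 to 3 N and stays where it is left.
- pivot_a (a point): Pivot of toggle_a, at the middle of its breaker, 5 mm under the breaker's face. Axes as the box. The breaker is a white block 45 (x) x 35 (y) mm, its face 96 mm above the table, 34 mm below the box's top. The four breakers stand side by side, 36 mm apart along y, in any order, 20 mm rearward of the box's origin.
- toggle_b (a joint): Toggle of the second breaker, same shape and values; on (1.0) at the start, to stay on. A breaker that is on shows a green mark in front of its toggle; one that is off shows a red mark behind it.
- toggle_c (a joint): Toggle of the third breaker, same shape and values; on (1.0) at the start, to stay on.
- toggle_d (a joint): Toggle of the fourth breaker, same shape and values; on (1.0) at the start, to stay on.
- pivot_b (a point): Pivot of toggle_b, as pivot_a.
- pivot_c (a point): Pivot of toggle_c, as pivot_a.
- pivot_d (a point): Pivot of toggle_d, as pivot_a.
- tape_roll: Roll of brown tape lying flat, 100 mm diameter, 48 mm high, loose, to the -y side of the box. Origin: centre of its underside. Not to be disturbed.
- glue_stick: White glue stick with blue cap standing upright, 31 mm diameter, 94 mm high, loose, to the +y side of the box. Origin: centre of its underside. Not to be disturbed.
- automaton: Small cardboard mechanical model, a 90 x 120 x 100 mm open box with a crank on its -y side and a bird on top (160 mm high in all), loose, to the +y side of the box. Origin: centre of its underside. Not to be disturbed.

How it is judged:
On the way, in this order (a step that is already met when the one before it is completed fails the run):
1. the key is turned to its quarter-turn stop while the panel is still shut (value of joint latch_key above 1.3 rad and value of joint panel below 0.15 rad), for 0.1 s.
2. the panel is swung back onto its open stop (value of joint panel above 1.75 rad), for 0.2 s.
3. the breaker that was off is switched on (value of joint toggle_a above 0.85 rad), for 0.2 s.
At the end, for the whole second after the job is handed in: The key stands at its quarter-turn stop (over 1.25 rad), the panel rests open on its stop (over 1.75 rad, still), and all four toggles are on (over 0.85 of 1.0 rad) (value of joint latch_key above 1.25 rad and value of joint panel above 1.75 rad and velocity of joint panel between -0.05 and 0.05 rad/s and value of joint each of toggle_a, toggle_b, toggle_c, toggle_d above 0.85 rad); the robot touches nothing.
It fails at once if another breaker is switched off (value of joint any of toggle_b, toggle_c, toggle_d below 0.6 rad).
It fails at once if the tape roll, glue stick or cardboard model is moved by more than 30 mm or tipped (distance of any of tape_roll, glue_stick, automaton from where it was at the start of the episode above 0.03 m or angle between any of tape_roll, glue_stick, automaton's own z axis and vertical above 0.5 rad).
It also fails if it takes over 56 s, if anything falls off the work surface, if the arm or the gripper's body presses on something with over 40 N, if the wrist force passes 120 N, or if a joint passes its speed limit or range.

ROBOT

A 6-joint arm with a two-finger parallel gripper is mounted at the origin on the work surface. World frame = base frame: x ahead of the robot, y to its left, z up, the work surface at z = 0. Lengths are in m, angles in rad, forces in N, time in s.
With the tool pointing down it reaches from about 0.35 to 0.95 m from the base axis. Payload 17.4 kg.
Tool frame: the origin (TCP) lies at the very end of the fingers, on their centre line; the grasp point (between the pads) lies 19 mm behind it; z points along the fingers, y is the direction in which the jaws open and shut (so a half turn about z gives the same grasp; the last joint's range is limited). The gripper opens to 93 mm and grips with 3 to 60 N. Pads are 15 mm wide; open, the fingers measure 128 mm over their backs; the gripper's body (75 mm by 188 mm) begins 65 mm behind the grasp point.
Start: joints at [1.091, 0.116, 1.442, -0, 1.584, -0.038], TCP at [0.289, 0.61, 0.219] pointing down, gripper open.
Joint ranges: [-2.83, 2.83], [-0.83, 2.19], [0.07, 2.5], [-1.14, 4.28], [0.01, 3], [-2.97, 2.97]. Speed limits (rad/s): [1.89, 1.89, 2.22, 3.14, 3.14, 3.14].

INTERFACE

Orientations are given as a unit quaternion [w, x, y, z].
In Python, from workcell import ctrl gives the robot as it stands. The module is installed in compiled form; this text tells all that it offers.
- The arm moves only by the tool servo_tool, never from a script. Its argument "deltas" is a list of rows, each a list of 2 entries, a list of its own where there are three numbers: the shift along the world's x, y, z in cm, then the turn, a rotation vector about the world's x, y, z in rad. In form: [[[tx, ty, tz], [rx, ry, rz]], ...]. A call has exactly 5 rows; each row shifts and turns the commanded pose from where the row before left it; what a row does not reach is not made up. A row lasts 1/10 s, in which the tool goes at most 50 mm and 8.59 degrees, less where a joint would pass 70% of its speed; a pose out of reach is approached as far as the arm can. A call with a gripper value outside its range is refused whole. "gripper" is the gripper command: -1 is shut, 1 is fully open, values between are in proportion, set as the call begins (left out, the last holds). The fingers move at their own pace and stop on an object; "force" is the grip in N (left out, the last holds). Time passes only in rows, so rows that do not move let the fingers close, or fill a call up. It gives the time, the measured TCP pose, the force and the opening at its end, in the units of the state.
- ctrl.get_state(): the state, without advancing time (a new reading comes with each control period).
- ctrl.capture(name): name is "scene" or "top"; returns a dict with "frame" (400x640x3 uint8, red, green, blue), "vfov" (degrees; the focal length in pixels is half the picture's height over the tangent of half this angle, whatever the lens; pixels are square), "cx", "cy" (the principal point, pixels), "k1" (the pictures are not rectified: a ray, as slopes to the right and down, at radius r is drawn at 1 + k1 r^2 times it, then the intrinsics apply), "T" (4x4, takes a point from camera to world coordinates). Camera axes: x right, y up, looking along -z (the intrinsics and any distortion apply to the point x, -y, -z); pixel columns grow to the right and rows downward; lengths in m; the calibration is good to about 2 mm. A picture is of the moment at which its call begins. There is no depth.
- ctrl.sign_off(): hands the job in, once; it reports no verdict.
Trained networks look in a picture, given as the dict that the camera call returned (one of the last four; its "shot" number tells which), for a name from the list of things; names that differ only in an ending like _2 or _b are one class to them, and where a whole thing is asked for, a point or a joint stands for the part that bears it (a point fixed in the world has none). Each returns a list of dicts, best first, with "confidence" (0 to 1); they miss things now and then, are a little off and sometimes report something else, mostly with a low value. They report only what shows in the picture. A call takes as long as a camera call.
- ctrl.look_for(picture, query): "at" ([column, row] in pixels, amid what is visible of it).
The state is a dict: "t": time; "qpos": joint angles; "qvel": joint speeds; "tau": joint torques, N m; "position": TCP position; "eef_rot": TCP orientation; "ft_force": force on the tool from outside, world axes, zero at the start; "torque": the same for the moment, N m; "width": finger opening in m.
Only numpy, scipy, OpenCV 4.12 (cv2) and the standard library are available. Lean on these libraries where they do the work, as an engineer would, in place of code of your own. Each camera call takes 0.05 s, during which the arm holds its last target.

## Working session

There is one attempt and no reset: what is moved stays moved. The work goes in short steps, Python scripts to look and compute and a tool call to move; the robot and the scene stay as the last step left them, time stands still between calls to the robot, and variables do not carry over. Pictures are saved under pics/ and viewed, and the job is handed in when it is done.

Besides the shell and the picture viewer there is one more tool, called after "Call:" as name([rows], argument=value, ...), one row to a line, values as JSON. servo_tool: Moves the arm, as the interface text tells. Its arguments: {"type":"object","properties":{"deltas":{"type":"array","items":{"type":"array"}},"gripper":{"type":"number"},"force":{"type":"number"}},"required":["deltas"]}

```bash
mkdir -p pics
cat > h.py <<'E'
import numpy as np, cv2
from workcell import ctrl
def cam(d):
    H,W=d["frame"].shape[:2]; f=H/2/np.tan(np.radians(d["vfov"])/2)
    return f,d["cx"],d["cy"],d["k1"],np.array(d["T"])
def proj(d,p):
    f,cx,cy,k,T=cam(d); q=np.linalg.inv(T)@np.append(p,1)
    s=np.array([q[0],-q[1]])/-q[2]; s=s*(1+k*(s@s)); return np.array([cx+f*s[0],cy+f*s[1]])
def unproj(d,px,z):
    f,cx,cy,k,T=cam(d); u=np.array([(px[0]-cx)/f,(px[1]-cy)/f]); s=u.copy()
    for _ in range(30): s=u/(1+k*(s@s))
    r=T[:3,:3]@np.array([s[0],-s[1],-1]); o=T[:3,3]; return o+r*(z-o[2])/r[2]
def save(d,n): cv2.imwrite(f"pics/{n}.png",d["frame"][:,:,::-1])
E
python3 - <<'E'
from h import *
for n in ["scene","top"]:
    d=ctrl.capture(n); save(d,n+"0"); print(n,d["vfov"],d["cx"],d["cy"],d["k1"],np.round(d["T"],3).tolist())
    for q,z in [("key_bow",.185),("panel_handle",.182),("latch_key",.175),("power_box",.1),("tape_roll",.024),("glue_stick",.05),("automaton",.05)]:
        for r in ctrl.look_for(d,q)[:2]: print(q,r["at"],round(r["confidence"],2),unproj(d,r["at"],z).round(3))
s=ctrl.get_state();print(s)
E
```

```text
scene 55.123883493703275 323.8121723087073 201.72840671456956 -0.09222935969601126 [[-0.581, -0.62, 0.527, 1.034], [0.814, -0.457, 0.359, 0.414], [0.019, 0.638, 0.77, 0.842], [0.0, 0.0, 0.0, 1.0]]
key_bow [274.3, 146.7] 0.68 [ 0.511 -0.098  0.185]
key_bow [291.7, 193.3] 0.55 [0.607 0.035 0.185]
panel_handle [291.2, 176.0] 0.93 [ 0.564 -0.002  0.182]
latch_key [277.8, 148.8] 0.53 [ 0.504 -0.093  0.175]
latch_key [293.6, 190.5] 0.42 [0.591 0.027 0.175]
power_box [292.5, 192.2] 0.89 [ 0.548 -0.015  0.1  ]
tape_roll [214.0, 156.7] 0.74 [ 0.528 -0.344  0.024]
glue_stick [385.6, 225.0] 0.53 [0.461 0.218 0.05 ]
automaton [402.6, 290.8] 0.9 [0.599 0.343 0.05 ]
top 48.79113565083426 319.5859374639397 198.8865321329556 -0.0353855165124184 [[-0.025, 0.996, -0.088, 0.43], [-1.0, -0.024, 0.011, 0.08], [0.009, 0.089, 0.996, 1.25], [0.0, 0.0, 0.0, 1.0]]
key_bow [398.7, 213.1] 0.41 [ 0.485 -0.122  0.185]
panel_handle [359.0, 196.1] 0.61 [ 0.529 -0.028  0.182]
latch_key [394.2, 214.8] 0.51 [ 0.482 -0.113  0.175]
power_box [360.5, 198.7] 0.57 [ 0.53 -0.04  0.1 ]
tape_roll [479.5, 199.5] 0.7 [ 0.526 -0.383  0.024]
glue_stick [268.0, 227.7] 0.42 [0.461 0.209 0.05 ]
automaton [219.6, 173.2] 0.7 [0.614 0.34  0.05 ]
{'t': 0.8, 'qpos': array([ 1.09120933e+00,  1.15965075e-01,  1.44159769e+00,  3.56795810e-05,
        1.58394184e+00, -3.78137927e-02]), 'qvel': array([ 4.25542265e-04,  1.01530100e-03,  2.67444617e-04, -1.41605270e-03,
        4.96420202e-05,  4.61100838e-04]), 'tau': array([ 1.37016095e-04, -7.20984864e+01, -6.22725749e+01,  7.78802997e-02,
        1.83934509e-02, -9.40539849e-05]), 'position': array([0.28860824, 0.61021247, 0.21867113]), 'eef_rot': array([-5.98205357e-06,  2.19094540e-01,  9.75703634e-01,  4.71231359e-05]), 'ft_force': array([ 0.57074161,  0.37054155, -0.03948585]), 'torque': array([-0.02788985, -0.02602526, -0.02020652]), 'width': 0.09301227583357281}
```

View images.

Run:
```python
import cv2
for n,(x0,y0,w,h) in {"scene0":(190,90,240,180),"top0":(290,130,200,150)}.items():
    im=cv2.imread(f"pics/{n}.png")[y0:y0+h,x0:x0+w]; s=800//w if False else 800/w
    cv2.imwrite(f"pics/{n}z.png",cv2.resize(im,(800,600),interpolation=cv2.INTER_CUBIC))
```

```text
(no output)
```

View pics/scene0z.png

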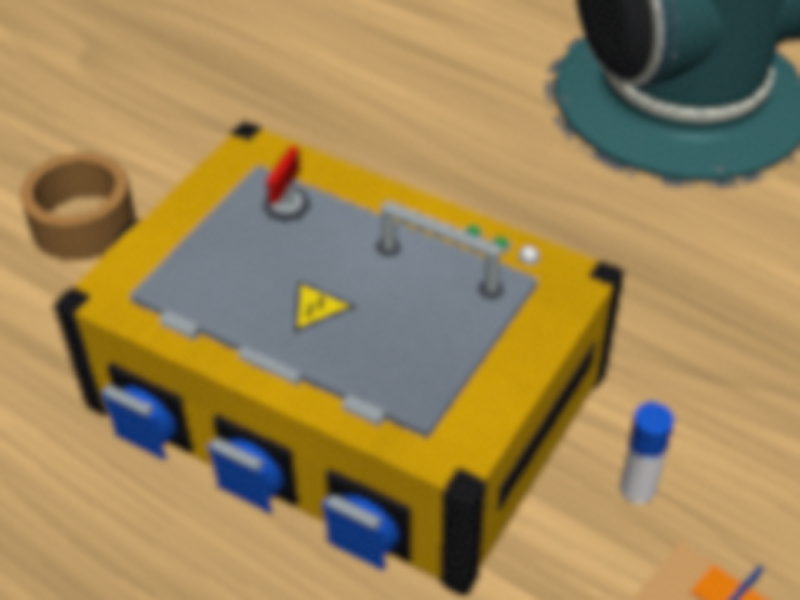

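View pics/top0z.png

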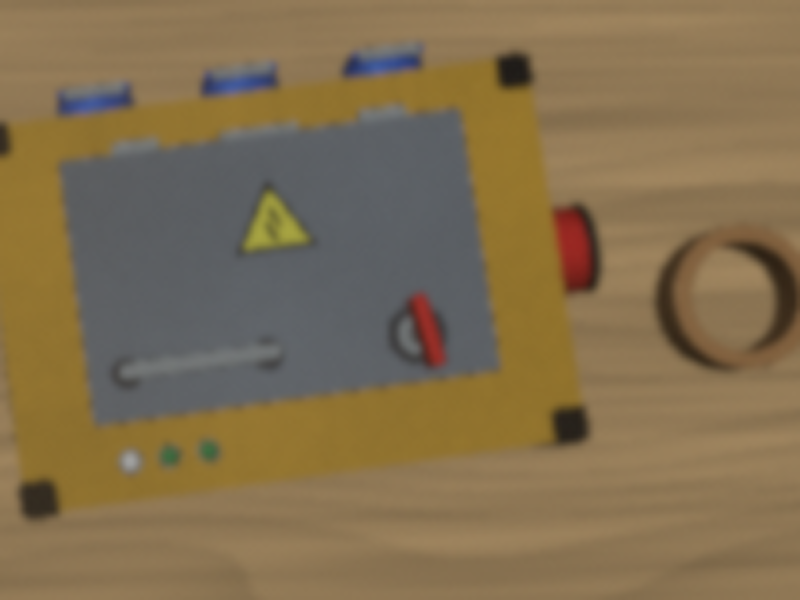

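View pics/top0.png

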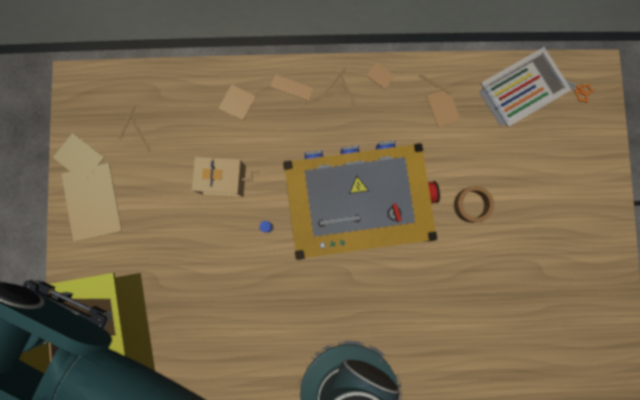

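```bash
cat > fit.py <<'E'
from h import *
from scipy.optimize import least_squares
def fit():
    S=ctrl.capture("scene");T=ctrl.capture("top")
    P={(.095,.13):((61,162),(428,435)),(.095,-.13):((460,110),(133,298)),(-.075,-.13):((498,370),(262,168)),(-.075,.13):((97,425),(537,280))}
    def w(p,b): c,s=np.cos(p[2]),np.sin(p[2]); return np.array([p[0]+c*b[0]-s*b[1],p[1]+s*b[0]+c*b[1],b[2]])
    def res(p,which=(0,1)):
        r=[]
        for b,(t,s) in P.items():
            q=w(p,(*b,.14))
            if 0 in which: r+=list(proj(T,q)-(np.array(t)/4+[290,130]))
            if 1 in which: r+=list(proj(S,q)-(np.array(s)*.3+[190,90]))
        return np.array(r)
    for wh in [(0,),(1,),(0,1)]:
        o=least_squares(res,[.53,-.03,.1],args=(wh,)); print(wh,o.x.round(4),res(o.x,wh).round(1))
    p=o.x; 
    return S,T,p,w
if __name__=="__main__":
    S,T,p,w=fit()
    for n,b in dict(hinge=(.095,0,.13),handle=(-.045,.06,.182),key=(-.045,-.08,.175),keytop=(-.045,-.08,.186),k1=(-.022,-.08,.186),k2=(-.068,-.08,.186)).items():
        q=w(p,b); print(n,q.round(4),'top zoom',((proj(T,q)-[290,130])*4).round(),'scene zoom',((proj(S,q)-[190,90])/.3).round())
E
python3 fit.py
```

```text
(0,) [ 0.5221 -0.0352  0.1084] [-0.6 -0.3  0.4 -0.6  1.   0.4 -0.8  0.4]
(1,) [ 0.5254 -0.0286  0.1058] [ 0.5  0.3 -1.  -0.6 -0.8 -0.7  1.2  0.4]
(0, 1) [ 0.523  -0.0325  0.1071] [-1.7 -0.7 -0.2 -1.2 -0.6 -0.8 -1.4 -1.8 -0.1  0.1 -1.3 -1.7 -1.9  0.
  0.4 -0.9]
hinge [ 0.6175 -0.0224  0.13  ] top zoom [255. 135.] scene zoom [272. 367.]
handle [0.4718 0.0223 0.182 ] top zoom [197. 360.] scene zoom [440. 228.]
key [ 0.4868 -0.1169  0.175 ] top zoom [423. 331.] scene zoom [284. 172.]
keytop [ 0.4868 -0.1169  0.186 ] top zoom [426. 330.] scene zoom [283. 161.]
k1 [ 0.5097 -0.1144  0.186 ] top zoom [420. 292.] scene zoom [266. 178.]
k2 [ 0.4639 -0.1193  0.186 ] top zoom [432. 367.] scene zoom [299. 144.]
```

Call:
servo_tool([
  [[1,-3.6,0.3],[0,0,-0.125]],
  [[1,-3.6,0.3],[0,0,-0.125]],
  [[1,-3.6,0.3],[0,0,-0.125]],
  [[1,-3.6,0.3],[0,0,-0.125]],
  [[1,-3.6,0.3],[0,0,-0.125]],
], gripper=0.2, force=25)

```text
t: 1.4
position: [0.3387, 0.4288, 0.2338]
eef_rot: [0.0, 0.511, 0.86, 0.0]
ft_force: [-0.0, -0.4, 0.2]
width: 0.0585
```

Call:
servo_tool([
  [[1,-3.6,0.3],[0,0,-0.125]],
  [[1,-3.6,0.3],[0,0,-0.125]],
  [[1,-3.6,0.3],[0,0,-0.125]],
  [[1,-3.6,0.3],[0,0,-0.125]],
  [[1,-3.6,0.3],[0,0,-0.125]],
])

```text
t: 1.9
position: [0.3887, 0.2488, 0.249]
eef_rot: [0.0, 0.75, 0.661, 0.0]
ft_force: [0.8, -0.7, 0.6]
width: 0.056
```

Call:
servo_tool([
  [[1,-3.6,0],[0,0,-0.125]],
  [[1,-3.6,0],[0,0,-0.125]],
  [[1,-3.6,0],[0,0,-0.125]],
  [[1,-3.6,0],[0,0,-0.125]],
  [[1,-3.6,0],[0,0,-0.125]],
])

```text
t: 2.4
position: [0.4387, 0.0687, 0.2489]
eef_rot: [0.0, 0.917, 0.398, 0.0]
ft_force: [0.7, 0.1, -0.8]
width: 0.0553
```

Call:
servo_tool([
  [[1,-3.6,0],[0,0,-0.125]],
  [[1,-3.6,0],[0,0,-0.125]],
  [[1,-3.6,0],[0,0,-0.125]],
  [[1,-3.6,0],[0,0,-0.125]],
  [[1,-3.6,0],[0,0,-0.125]],
])

```text
t: 2.9
position: [0.4887, -0.1114, 0.2489]
eef_rot: [0.0, 0.995, 0.097, 0.0]
ft_force: [1.5, 0.7, -0.7]
width: 0.056
```

Call:
servo_tool([
  [[-0.2,-0.5,-1],[0,0,0.012]],
  [[0,0,-1],[0,0,0]],
  [[0,0,-1],[0,0,0]],
  [[0,0,-1],[0,0,0]],
  [[0,0,0],[0,0,0]],
])

```text
t: 3.4
position: [0.4861, -0.1138, 0.207]
eef_rot: [-0.0, 0.994, 0.107, -0.001]
ft_force: [0.0, 0.4, -0.8]
width: 0.0558
```

```bash
cat > z.py <<'E'
from h import *
import sys
# name crops
def zoom(n,out,x0,y0,w,h):
    d=ctrl.capture(n); im=d["frame"][y0:y0+h,x0:x0+w,::-1]; cv2.imwrite(f"pics/{out}.png",cv2.resize(im,(800,int(800*h/w)),interpolation=cv2.INTER_CUBIC)); return d
a=sys.argv; zoom(a[1],a[2],*map(int,a[3:7]))
E
python3 z.py scene s1 190 90 240 180; python3 z.py top t1 290 130 200 150
```

```text
(no output)
```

View pics/s1.png

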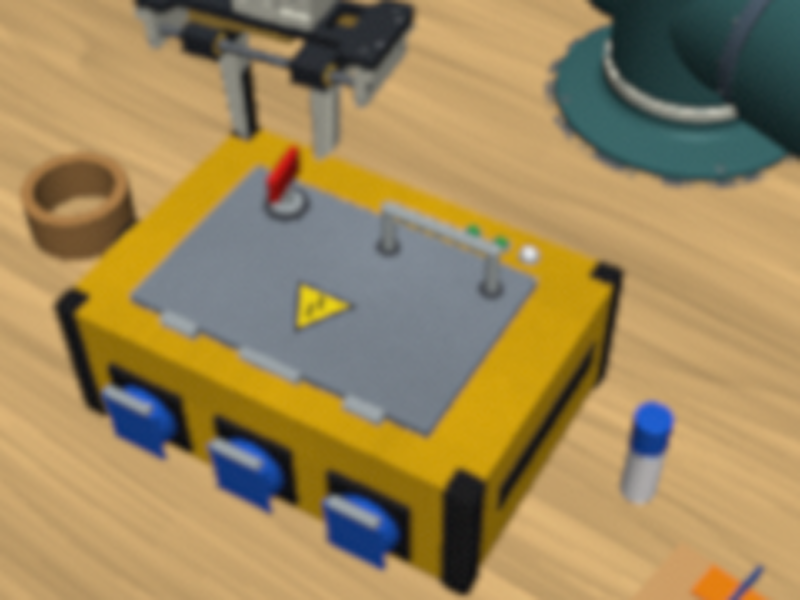

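View pics/t1.png

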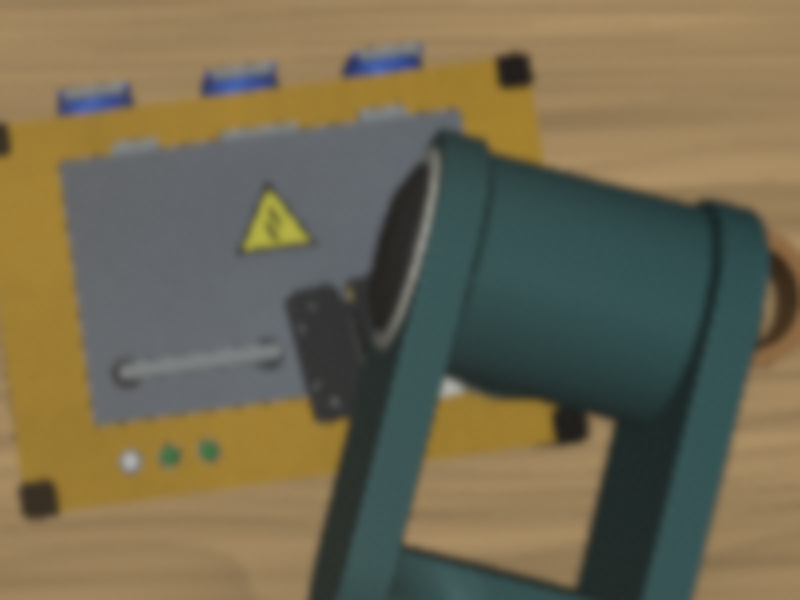

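Call:
servo_tool([
  [[0,0,-1],[0,0,0]],
  [[0,0,-1],[0,0,0]],
  [[0,0,-1],[0,0,0]],
  [[0,0,-1],[0,0,0]],
  [[0,0,-0.6],[0,0,0]],
])

```text
t: 4.0
position: [0.4863, -0.1147, 0.1612]
eef_rot: [-0.0, 0.994, 0.106, -0.001]
ft_force: [-0.6, 0.4, 0.1]
width: 0.0559
```

Call:
servo_tool([
  [[0,0,0],[0,0,0]],
  [[0,0,0],[0,0,0]],
  [[0,0,0],[0,0,0]],
  [[0,0,0],[0,0,0]],
  [[0,0,0],[0,0,0]],
], gripper=-1, force=15)

```text
t: 4.5
position: [0.4867, -0.1148, 0.1629]
eef_rot: [0.0, 0.994, 0.106, 0.0]
ft_force: [0.1, 0.1, -0.1]
width: 0.0205
```

Call:
servo_tool([
  [[0,0,0],[0,0,0]],
  [[0,0,0],[0,0,0]],
  [[0,0,0],[0,0,0]],
  [[0,0,0],[0,0,0]],
  [[0,0,0],[0,0,0]],
])

```text
t: 5.0
position: [0.4871, -0.1175, 0.163]
eef_rot: [0.003, 0.994, 0.105, 0.001]
ft_force: [5.3, -24.9, -3.4]
width: 0.0099
```

Call:
servo_tool([
  [[0.05,-0.27,0],[0,0,0]],
  [[0,0,0],[0,0,0]],
  [[0,0,0],[0,0,0.1]],
  [[0,0,0],[0,0,0.1]],
  [[0,0,0],[0,0,0]],
])

```text
t: 5.5
position: [0.4873, -0.1182, 0.1629]
eef_rot: [0.001, 0.979, 0.206, 0.0]
ft_force: [1.3, -8.2, 0.6]
width: 0.0097
```

Call:
servo_tool([
  [[0,-0.07,0],[0,0,0.12]],
  [[0,0,0],[0,0,0.12]],
  [[0,0,0],[0,0,0.12]],
  [[0,0,0],[0,0,0.12]],
  [[0,0,0],[0,0,0.12]],
])

```text
t: 6.0
position: [0.4877, -0.1189, 0.163]
eef_rot: [0.001, 0.874, 0.487, 0.0]
ft_force: [6.4, -8.7, -1.4]
width: 0.0099
```

Call:
servo_tool([
  [[0,0,0],[0,0,0.12]],
  [[0,0,0],[0,0,0.12]],
  [[0,0,0],[0,0,0.12]],
  [[0,0,0],[0,0,0.08]],
  [[0,0,0],[0,0,0]],
])

```text
t: 6.5
position: [0.4882, -0.119, 0.163]
eef_rot: [0.002, 0.747, 0.665, 0.0]
ft_force: [10.9, -9.7, -3.7]
width: 0.0101
```

Run:
```python
from h import *
s=ctrl.get_state();print(s["torque"],s["ft_force"],s["eef_rot"],s["qpos"])
```

```text
[-1.82313325 -1.82986503  0.03915089] [10.90428372 -9.71215172 -3.65365255] [1.83110181e-03 7.46930465e-01 6.64899509e-01 4.12917836e-04] [-2.89113536e-01 -2.49861689e-01  1.87946348e+00 -1.22787415e-03
  1.50844240e+00 -1.72964550e-01]
```

Call:
servo_tool([
  [[0.05,-0.05,0],[0,0,0.1]],
  [[0,0,0],[0,0,0.1]],
  [[0,0,0],[0,0,0.03]],
  [[0,0,0],[0,0,0.03]],
  [[0,0,0],[0,0,0]],
])

```text
t: 7.0
position: [0.4885, -0.1191, 0.1629]
eef_rot: [0.001, 0.655, 0.755, 0.0]
ft_force: [8.4, -5.8, -2.7]
width: 0.01
```

Run:
```python
from h import *
s=ctrl.get_state();print(s["torque"],s["ft_force"],s["eef_rot"],s["position"])
```

```text
[-1.08536846 -1.53156398 -0.27275322] [ 8.42014069 -5.81539761 -2.73436718] [1.34363521e-03 6.55203650e-01 7.55451013e-01 3.72324466e-04] [ 0.4885068  -0.11907206  0.16293409]
```

Call:
servo_tool([
  [[0,0,0],[0,0,0]],
  [[0,0,0],[0,0,0]],
  [[0,0,0],[0,0,-0.01]],
  [[0,0,0],[0,0,-0.01]],
  [[0,0,0],[0,0,-0.01]],
], gripper=0.1)

```text
t: 7.5
position: [0.4876, -0.1186, 0.1626]
eef_rot: [-0.0, 0.667, 0.745, -0.0]
ft_force: [0.8, 0.7, -0.6]
width: 0.0455
```

Call:
servo_tool([
  [[0,0,2],[0,0,0]],
  [[0,0,2],[0,0,0]],
  [[0,0,2],[0,0,0]],
  [[-0.7,3.5,0],[0,0,0]],
  [[-0.7,3.5,0],[0,0,0]],
])

```text
t: 8.0
position: [0.4735, -0.0483, 0.2231]
eef_rot: [0.0, 0.668, 0.744, 0.0]
ft_force: [-0.1, -0.2, 0.3]
width: 0.051
```

Call:
servo_tool([
  [[0,3.5,0],[0,0,0]],
  [[0,3.5,0],[0,0,0]],
  [[0,0,0],[0,0,0]],
  [[0,0,0],[0,0,0]],
  [[0,0,0],[0,0,0]],
])

```text
t: 8.5
position: [0.4736, 0.0207, 0.2226]
eef_rot: [0.0, 0.667, 0.745, -0.0]
ft_force: [0.1, -0.9, 1.1]
width: 0.0511
```

```bash
python3 z.py scene s2 190 90 240 180; python3 z.py top t2 290 130 200 150
```

```text
(no output)
```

View pics/s2.png

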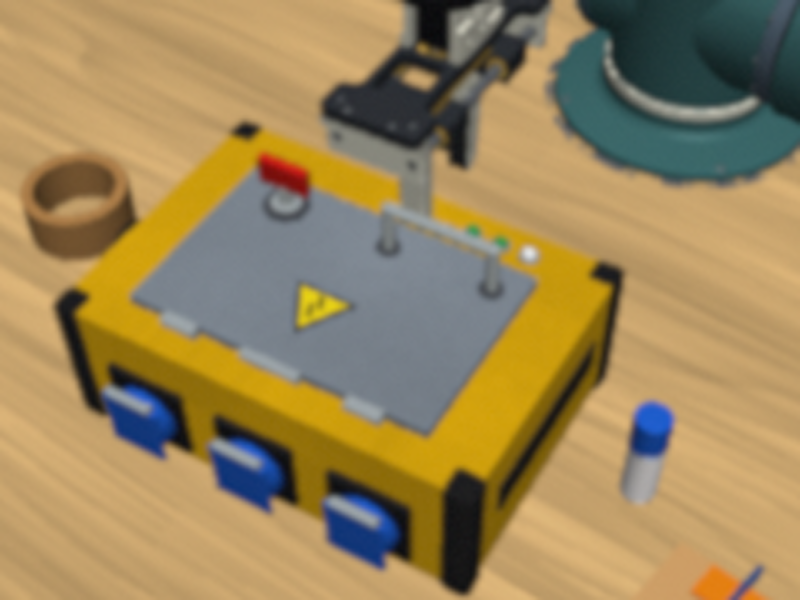

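View pics/t2.png

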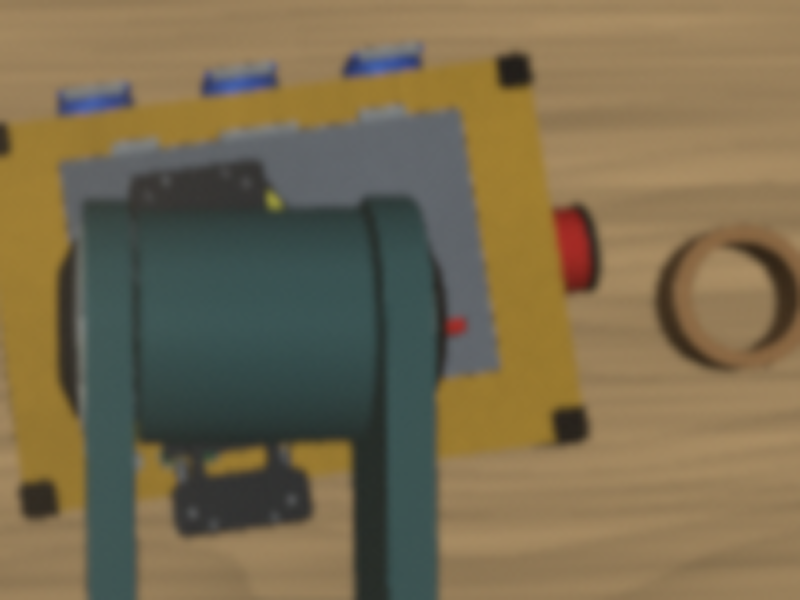

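Call:
servo_tool([
  [[0,0,-1.5],[0,0,0]],
  [[0,0,-1.5],[0,0,0]],
  [[0,0,-1.5],[0,0,0]],
  [[0,0,-1.4],[0,0,0]],
  [[0,0,0],[0,0,0]],
])

```text
t: 9.1
position: [0.4727, 0.0213, 0.1609]
eef_rot: [-0.001, 0.667, 0.745, -0.001]
ft_force: [-0.3, -0.7, -0.5]
width: 0.0511
```

Call:
servo_tool([
  [[0,0,0],[0,0,0]],
  [[0,0,0],[0,0,0]],
  [[0,0,0],[0,0,0]],
  [[0,0,0],[0,0,0]],
  [[0,0,0],[0,0,0]],
], gripper=-1, force=20)

```text
t: 9.6
position: [0.4737, 0.0213, 0.1639]
eef_rot: [0.0, 0.667, 0.745, 0.0]
ft_force: [0.1, -0.7, 1.4]
width: 0.0157
```

Call:
servo_tool([
  [[0,0,0],[0,0,0]],
  [[0,0,0],[0,0,0]],
  [[0,0,0],[0,0,0]],
  [[0,0,0],[0,0,0]],
  [[0,0,0],[0,0,0]],
])

```text
t: 10.1
position: [0.4732, 0.0213, 0.1638]
eef_rot: [-0.0, 0.667, 0.745, -0.0]
ft_force: [-6.2, -0.1, 3.2]
width: 0.0091
```

```bash
cat > traj.py <<'E'
import numpy as np
psi=.107; r=np.hypot(.14,.052); a0=np.arctan2(.052,.14)
def tcp(th,ph):
    b=np.array([-r*np.cos(a0+th),r*np.sin(a0+th)]); return b+.019*np.array([-np.sin(ph),-np.cos(ph)])
if __name__=="__main__":
    N=25; ths=np.linspace(0,1.75,N+1); k=.5/1.75
    for i in range(N):
        d=tcp(ths[i+1],k*ths[i+1])-tcp(ths[i],k*ths[i])
        print(i//5+1,np.round([100*d[0]*np.cos(psi),100*d[0]*np.sin(psi),100*d[1]],2), np.round(.02*np.array([-np.sin(psi),np.cos(psi)]),4))
E
python3 traj.py
```

```text
1 [0.36 0.04 0.97] [-0.0021  0.0199]
1 [0.42 0.05 0.94] [-0.0021  0.0199]
1 [0.49 0.05 0.9 ] [-0.0021  0.0199]
1 [0.55 0.06 0.86] [-0.0021  0.0199]
1 [0.61 0.07 0.82] [-0.0021  0.0199]
2 [0.66 0.07 0.78] [-0.0021  0.0199]
2 [0.72 0.08 0.73] [-0.0021  0.0199]
2 [0.76 0.08 0.67] [-0.0021  0.0199]
2 [0.81 0.09 0.61] [-0.0021  0.0199]
2 [0.85 0.09 0.55] [-0.0021  0.0199]
3 [0.88 0.1  0.49] [-0.0021  0.0199]
3 [0.92 0.1  0.43] [-0.0021  0.0199]
3 [0.94 0.1  0.36] [-0.0021  0.0199]
3 [0.97 0.1  0.29] [-0.0021  0.0199]
3 [0.98 0.11 0.22] [-0.0021  0.0199]
4 [0.99 0.11 0.15] [-0.0021  0.0199]
4 [1.   0.11 0.08] [-0.0021  0.0199]
4 [1.   0.11 0.  ] [-0.0021  0.0199]
4 [ 1.    0.11 -0.07] [-0.0021  0.0199]
4 [ 0.99  0.11 -0.14] [-0.0021  0.0199]
5 [ 0.98  0.11 -0.21] [-0.0021  0.0199]
5 [ 0.96  0.1  -0.28] [-0.0021  0.0199]
5 [ 0.94  0.1  -0.35] [-0.0021  0.0199]
5 [ 0.91  0.1  -0.42] [-0.0021  0.0199]
5 [ 0.88  0.09 -0.48] [-0.0021  0.0199]
```

Call:
servo_tool([
  [[0.36,0.04,0.97],[-0.002,0.02,0]],
  [[0.42,0.05,0.94],[-0.002,0.02,0]],
  [[0.49,0.05,0.9],[-0.002,0.02,0]],
  [[0.55,0.06,0.86],[-0.002,0.02,0]],
  [[0.61,0.07,0.82],[-0.002,0.02,0]],
])

```text
t: 10.6
position: [0.497, 0.0239, 0.209]
eef_rot: [-0.035, 0.666, 0.744, -0.038]
ft_force: [-11.5, -1.2, 4.3]
width: 0.0095
```

Call:
servo_tool([
  [[0.66,0.07,0.78],[-0.002,0.02,0]],
  [[0.72,0.08,0.73],[-0.002,0.02,0]],
  [[0.76,0.08,0.67],[-0.002,0.02,0]],
  [[0.81,0.09,0.61],[-0.002,0.02,0]],
  [[0.85,0.09,0.55],[-0.002,0.02,0]],
])

```text
t: 11.1
position: [0.5353, 0.0281, 0.2437]
eef_rot: [-0.069, 0.663, 0.741, -0.075]
ft_force: [-12.2, 0.3, 15.1]
width: 0.009
```

Call:
servo_tool([
  [[0.88,0.1,0.49],[-0.002,0.02,0]],
  [[0.92,0.1,0.43],[-0.002,0.02,0]],
  [[0.94,0.1,0.36],[-0.002,0.02,0]],
  [[0.97,0.1,0.29],[-0.002,0.02,0]],
  [[0.98,0.11,0.22],[-0.002,0.02,0]],
])

```text
t: 11.6
position: [0.583, 0.0333, 0.2609]
eef_rot: [-0.102, 0.659, 0.737, -0.111]
ft_force: [-3.0, 0.6, 3.9]
width: 0.0092
```

```bash
python3 z.py scene s3 190 30 240 180
```

```text
(no output)
```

View pics/s3.png

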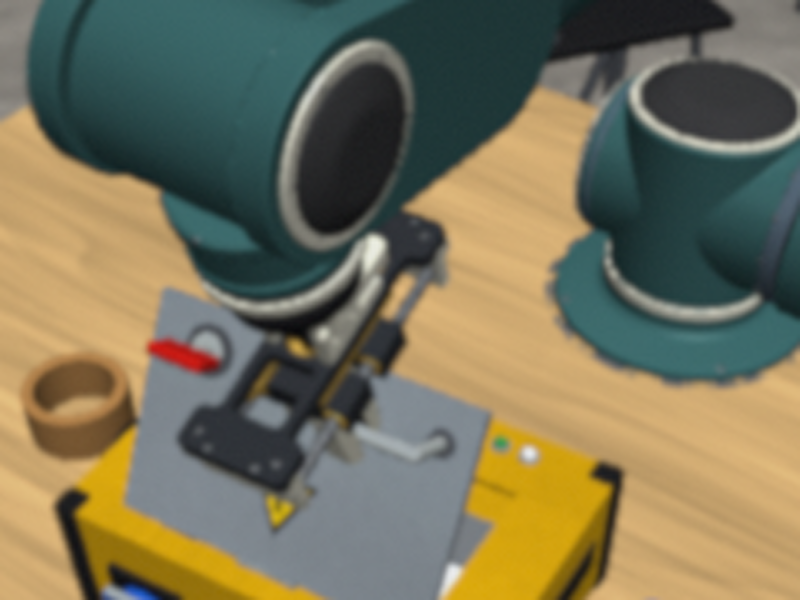

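Call:
servo_tool([
  [[0.99,0.11,0.15],[-0.002,0.02,0]],
  [[1.0,0.11,0.08],[-0.002,0.02,0]],
  [[1.0,0.11,0],[-0.002,0.02,0]],
  [[1.0,0.11,-0.07],[-0.002,0.02,0]],
  [[0.99,0.11,-0.14],[-0.002,0.02,0]],
])

```text
t: 12.15
position: [0.633, 0.0387, 0.2603]
eef_rot: [-0.135, 0.653, 0.73, -0.148]
ft_force: [-1.5, -0.8, -0.5]
width: 0.0093
```

Call:
servo_tool([
  [[0.98,0.11,-0.21],[-0.002,0.02,0]],
  [[0.96,0.1,-0.28],[-0.002,0.02,0]],
  [[0.94,0.1,-0.35],[-0.002,0.02,0]],
  [[0.91,0.1,-0.42],[-0.002,0.02,0]],
  [[0.88,0.09,-0.48],[-0.002,0.02,0]],
])

```text
t: 12.65
position: [0.6797, 0.0437, 0.2424]
eef_rot: [-0.168, 0.646, 0.722, -0.184]
ft_force: [0.7, -0.1, 1.2]
width: 0.0095
```

```bash
python3 z.py scene s4 190 30 240 180; python3 z.py top t4 290 130 200 150
```

```text
(no output)
```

View pics/s4.png

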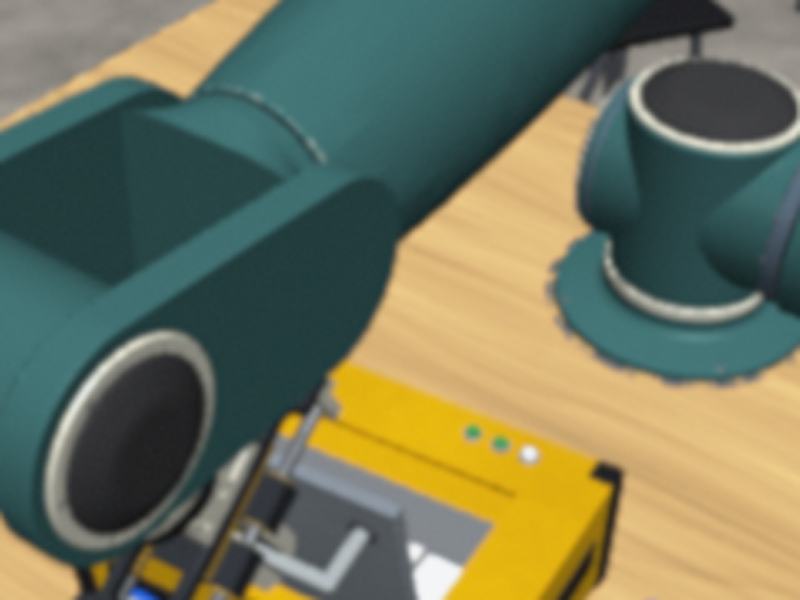

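View pics/t4.png

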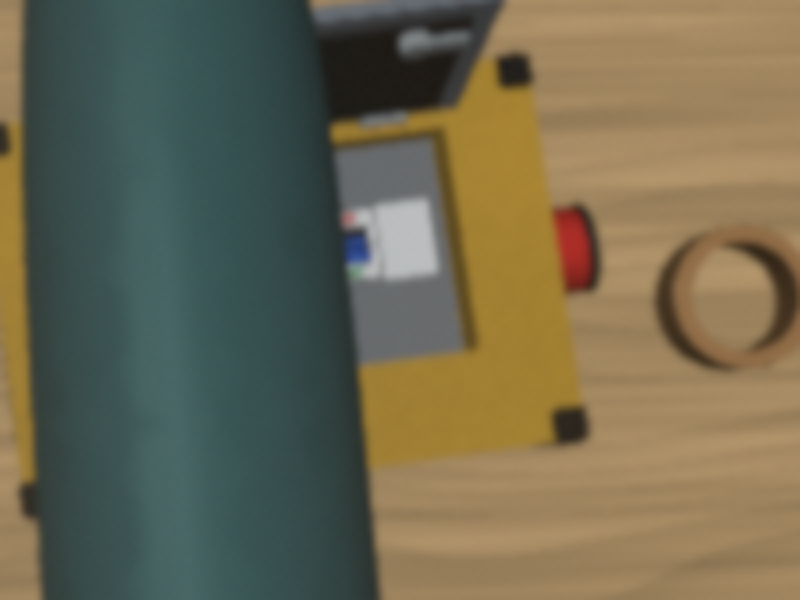

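Call:
servo_tool([
  [[0.85,0.09,-0.55],[-0.002,0.02,0]],
  [[0.8,0.09,-0.6],[-0.002,0.02,0]],
  [[0.3,0.03,-0.25],[0,0,0]],
  [[0,0,0],[0,0,0]],
  [[0,0,0],[0,0,0]],
])

```text
t: 13.25
position: [0.6988, 0.0458, 0.2281]
eef_rot: [-0.181, 0.642, 0.718, -0.198]
ft_force: [-1.3, -1.0, -4.3]
width: 0.0092
```

Call:
servo_tool([
  [[0,0,0],[0,0,0]],
  [[0,0,0],[0,0,0]],
  [[0,0,0],[0,0,0]],
  [[0,0,0],[0,0,0]],
  [[0,0,0],[0,0,0]],
], gripper=-0.25)

```text
t: 13.75
position: [0.6988, 0.0458, 0.2288]
eef_rot: [-0.181, 0.642, 0.718, -0.198]
ft_force: [0.8, -0.2, -0.2]
width: 0.0347
```

Call:
servo_tool([
  [[0.8,0.09,1.35],[0,0,0]],
  [[1.0,0.11,1.7],[0,0,0]],
  [[1.0,0.11,1.7],[0,0,0]],
  [[1.0,0.11,1.7],[0,0,0]],
  [[1.0,0.11,1.7],[0,0,0]],
])

```text
t: 14.25
position: [0.7471, 0.0511, 0.3109]
eef_rot: [-0.181, 0.642, 0.718, -0.198]
ft_force: [-0.6, -0.2, 0.2]
width: 0.0347
```

Call:
servo_tool([
  [[0,0,3],[0,0,0]],
  [[0,0,3],[0.005,-0.05,0]],
  [[0,0,2],[0.01,-0.1,0]],
  [[-3,0,0],[0.01,-0.1,0]],
  [[-4,0,0],[0.01,-0.1,0]],
])

```text
t: 14.75
position: [0.6949, 0.051, 0.3915]
eef_rot: [-0.079, 0.662, 0.74, -0.087]
ft_force: [0.4, 0.4, 0.8]
width: 0.035
```

Call:
servo_tool([
  [[-4,0,0],[0.01,-0.1,0]],
  [[-4,0,0],[0.01,-0.09,0]],
  [[-4,0,0],[0,0,0]],
  [[-4,0,0],[0,0,0]],
  [[-4,0,0],[0,0,0]],
])

```text
t: 15.25
position: [0.5052, 0.051, 0.393]
eef_rot: [-0.026, 0.666, 0.745, -0.028]
ft_force: [0.7, -0.4, 0.5]
width: 0.0349
```

```bash
python3 z.py scene s5 190 30 240 180; python3 z.py top t5 290 130 200 150
```

```text
(no output)
```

View pics/s5.png

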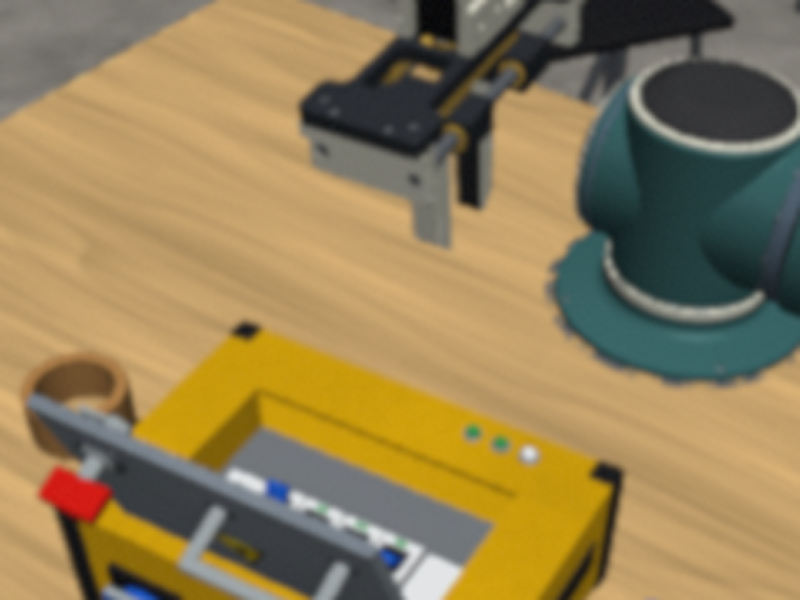

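View pics/t5.png

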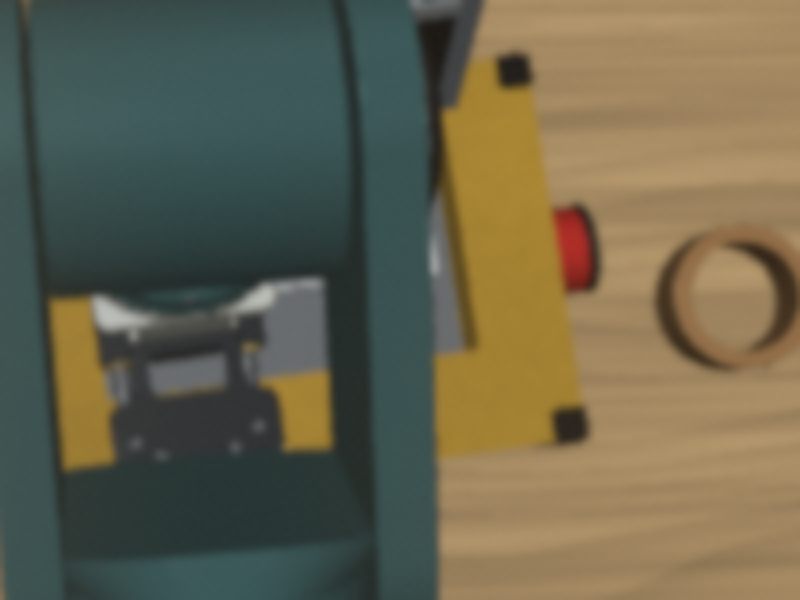

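Call:
servo_tool([
  [[-2,-4,0],[0.008,-0.076,0]],
  [[-2,-4,0],[0,0,0]],
  [[-2,-4,0],[0,0,0]],
  [[-2,-4,0],[0,0,0]],
  [[-2,-4,0],[0,0,0]],
])

```text
t: 15.85
position: [0.4064, -0.1504, 0.3931]
eef_rot: [-0.001, 0.666, 0.746, -0.0]
ft_force: [2.1, -1.0, -0.3]
width: 0.0351
```

Call:
servo_tool([
  [[-1,-4,0],[0,0,0]],
  [[-1,-2,0],[0,0,0]],
  [[0,0,0],[0,0,0]],
  [[0,0,0],[0,0,0]],
  [[0,0,0],[0,0,0]],
], gripper=-1)

```text
t: 16.35
position: [0.3877, -0.2085, 0.3929]
eef_rot: [-0.001, 0.666, 0.746, -0.0]
ft_force: [-0.8, -0.3, 0.9]
width: 0.0017
```

Run:
```python
from h import *
S=ctrl.capture("scene");T=ctrl.capture("top")
for d,n,(x,y,w,h) in [(S,"s6",(200,120,160,120)),(T,"t6",(310,130,120,90))]:
    cv2.imwrite(f"pics/{n}.png",cv2.resize(d["frame"][y:y+h,x:x+w,::-1],(800,600),interpolation=cv2.INTER_CUBIC))
    for q in ["toggle_a","pivot_a"]:
        for r in ctrl.look_for(d,q): print(n,q,np.round(r["at"],1),round(r["confidence"],2),unproj(d,r["at"],.105).round(3))
p=(.525,-.035,.107);c,s=np.cos(p[2]),np.sin(p[2])
for y in [-.054,-.018,.018,.054]:
    q=np.array([p[0]+c*.02-s*y,p[1]+s*.02+c*y,.096]); print(q.round(4),'t zoom',((proj(T,q)-[310,130])*800/120).round(),'s zoom',((proj(S,q)-[200,120])*5).round())
```

```text
s6 toggle_a [270.9 175. ] 0.37 [ 0.538 -0.096  0.105]
s6 pivot_a [284.3 181.2] 0.64 [ 0.534 -0.053  0.105]
s6 pivot_a [299.8 188.9] 0.46 [ 0.531 -0.004  0.105]
t6 toggle_a [375.4 192. ] 0.63 [ 0.546 -0.079  0.105]
t6 toggle_a [363.8 188.2] 0.53 [ 0.557 -0.049  0.105]
t6 toggle_a [353.5 191.7] 0.43 [ 0.548 -0.021  0.105]
t6 pivot_a [360.2 188.5] 0.71 [ 0.556 -0.039  0.105]
t6 pivot_a [338.6 191.4] 0.7 [0.55  0.018 0.105]
t6 pivot_a [377.5 188.8] 0.55 [ 0.554 -0.085  0.105]
t6 pivot_a [348.  194.6] 0.49 [ 0.541 -0.007  0.105]
[ 0.5507 -0.0866  0.096 ] t zoom [452. 403.] s zoom [353. 309.]
[ 0.5468 -0.0508  0.096 ] t zoom [362. 415.] s zoom [410. 334.]
[ 0.543 -0.015  0.096] t zoom [272. 427.] s zoom [468. 360.]
[0.5391 0.0208 0.096 ] t zoom [182. 439.] s zoom [528. 387.]
```

View pics/s6.png

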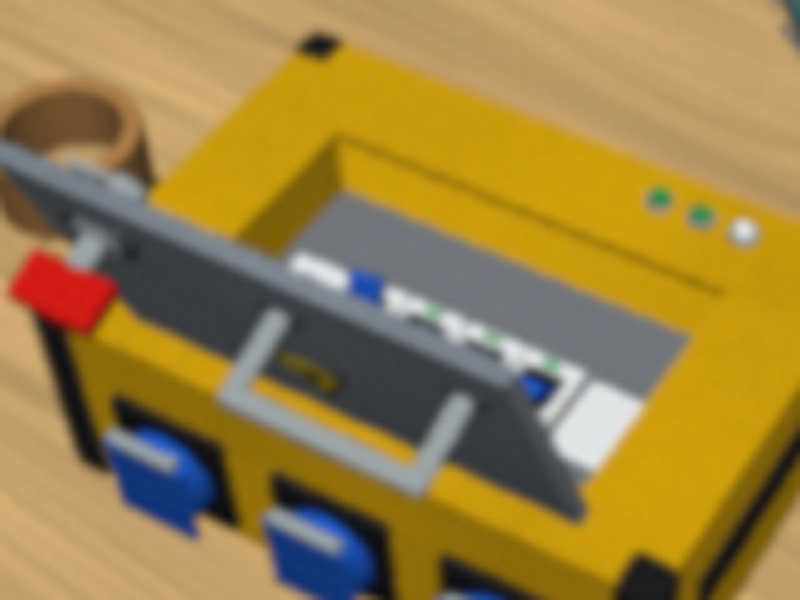

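View pics/t6.png

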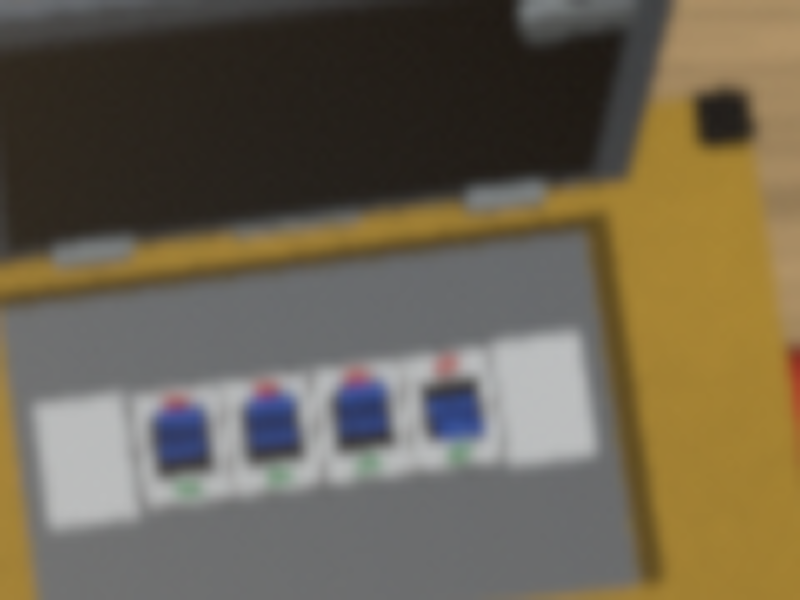

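Call:
servo_tool([
  [[2.3,2.33,-2],[0,0,0]],
  [[2.3,2.34,-2],[0,0,0]],
  [[2.3,2.34,-3],[0,0,0]],
  [[2.3,2.34,-3],[0,0,0]],
  [[2.3,2.33,-3],[0,0,0]],
])

```text
t: 17.15
position: [0.5029, -0.0908, 0.2618]
eef_rot: [-0.001, 0.666, 0.746, -0.0]
ft_force: [-0.0, -1.0, 0.8]
width: 0.0005
```

Call:
servo_tool([
  [[0,0,-2.5],[0,0,0]],
  [[0,0,-2.5],[0,0,0]],
  [[0,0,-2.5],[0,0,0]],
  [[0,0,-2.5],[0,0,0]],
  [[0,0,0],[0,0,0]],
])

```text
t: 17.65
position: [0.501, -0.0917, 0.1597]
eef_rot: [-0.003, 0.666, 0.746, -0.001]
ft_force: [0.1, 0.3, -0.4]
width: 0.0003
```

```bash
python3 z.py scene s7 200 100 160 120; python3 z.py top t7 290 110 160 120
python3 - <<'E'
from h import *
s=ctrl.get_state();print(s["position"],s["ft_force"])
E
```

```text
[ 0.50226857 -0.09204639  0.16350158] [ 0.86837916 -0.04415859  1.45546534]
```

View pics/s7.png

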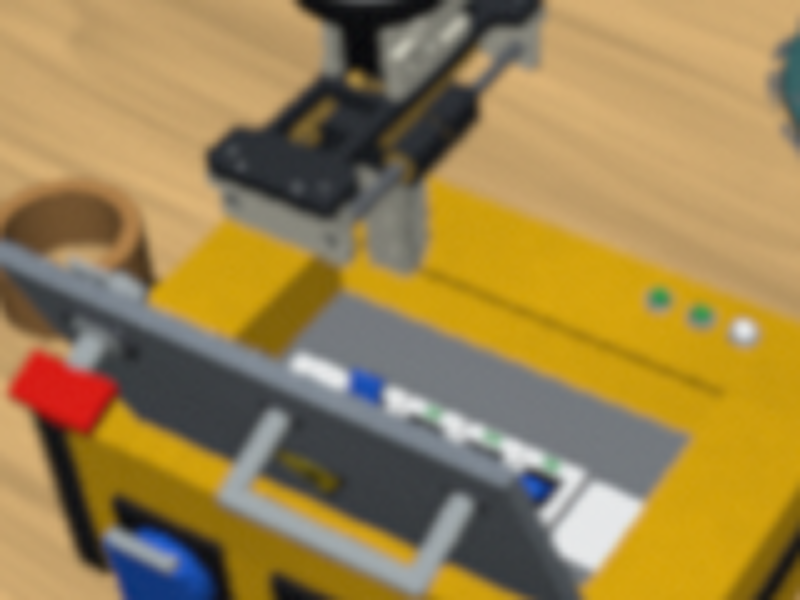

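View pics/t7.png

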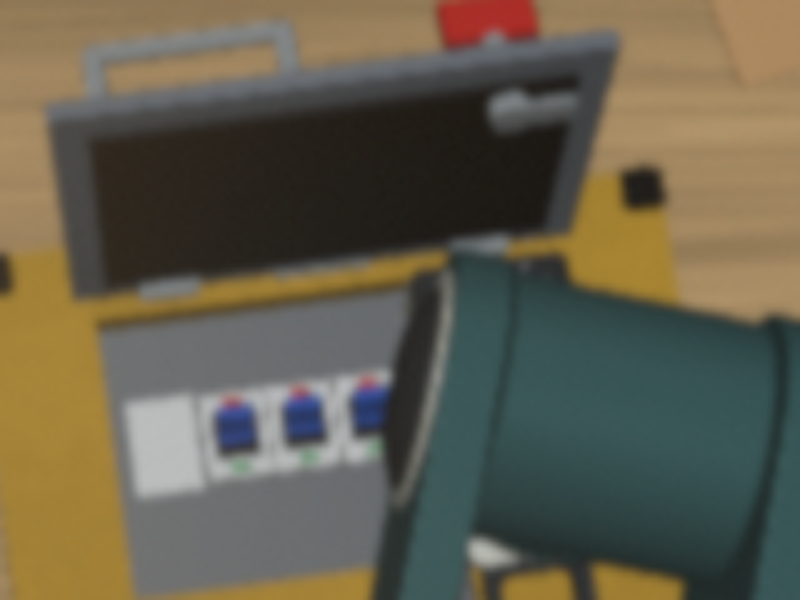

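Call:
servo_tool([
  [[0,0,-0.5],[0.01,-0.1,0]],
  [[0,0,-1],[0.01,-0.1,0]],
  [[0,0,-1.5],[0,0,0]],
  [[0,0,-1.5],[0,0,0]],
  [[0,0,-1],[0,0,0]],
])

```text
t: 18.25
position: [0.5022, -0.0921, 0.1069]
eef_rot: [0.066, 0.663, 0.742, 0.073]
ft_force: [0.6, 0.3, 0.1]
width: 0.0006
```

Call:
servo_tool([
  [[0,0,-0.4],[0,0,0]],
  [[0,0,0],[0,0,0]],
  [[0,0,0],[0,0,0]],
  [[0,0,0],[0,0,0]],
  [[0,0,0],[0,0,0]],
])

```text
t: 18.75
position: [0.5024, -0.0922, 0.1043]
eef_rot: [0.067, 0.663, 0.742, 0.074]
ft_force: [0.4, 0.9, -0.5]
width: 0.0005
```

Now push rearward, toggle expected at about 15 mm, end at about 35 mm.

Call:
servo_tool([
  [[0.6,0.06,0],[0,0,0]],
  [[0.6,0.06,0],[0,0,0]],
  [[0.4,0.04,0],[0,0,0]],
  [[0.4,0.04,0],[0,0,0]],
  [[0.4,0.04,0],[0,0,0]],
])

```text
t: 19.25
position: [0.5266, -0.0897, 0.1038]
eef_rot: [0.067, 0.663, 0.742, 0.074]
ft_force: [0.3, 0.3, -0.1]
width: 0.0005
```

Call:
servo_tool([
  [[0.3,0.03,0],[0,0,0]],
  [[0.3,0.03,0],[0,0,0]],
  [[0.2,0.02,0],[0,0,0]],
  [[0.2,0.02,0],[0,0,0]],
  [[0,0,0],[0,0,0]],
])

```text
t: 19.75
position: [0.5367, -0.0889, 0.1044]
eef_rot: [0.067, 0.663, 0.742, 0.074]
ft_force: [-0.7, -1.1, 3.8]
width: 0.0006
```

```bash
python3 z.py scene s8 200 100 160 120
```

```text
(no output)
```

View pics/s8.png

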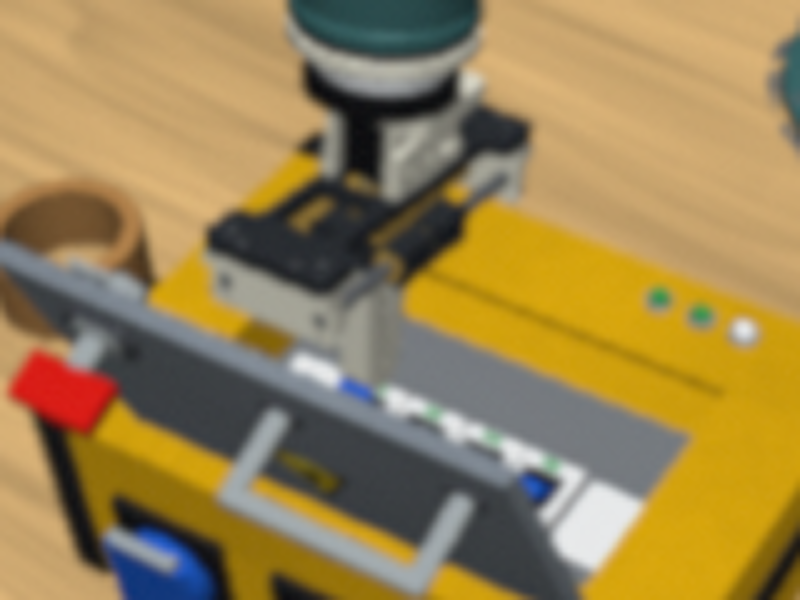

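Call:
servo_tool([
  [[0.2,0.02,0],[0,0,0]],
  [[0.2,0.02,0],[0,0,0]],
  [[0,0,0],[0,0,0]],
  [[0,0,0],[0,0,0]],
  [[0,0,0],[0,0,0]],
])

```text
t: 20.3
position: [0.54, -0.0883, 0.1035]
eef_rot: [0.067, 0.663, 0.742, 0.074]
ft_force: [0.5, -0.0, -0.6]
width: 0.0002
```

Call:
servo_tool([
  [[0.2,0.02,0],[0,0,0]],
  [[0.2,0.02,0],[0,0,0]],
  [[0,0,0],[0,0,0]],
  [[0,0,0],[0,0,0]],
  [[0,0,0],[0,0,0]],
])

```text
t: 20.8
position: [0.5443, -0.088, 0.1038]
eef_rot: [0.067, 0.663, 0.742, 0.074]
ft_force: [-0.5, 0.3, -1.2]
width: 0.0005
```

Call:
servo_tool([
  [[0.2,0.02,0],[0,0,0]],
  [[0.2,0.02,0],[0,0,0]],
  [[0,0,0],[0,0,0]],
  [[0,0,0],[0,0,0]],
  [[0,0,0],[0,0,0]],
])

```text
t: 21.3
position: [0.5475, -0.0877, 0.1037]
eef_rot: [0.066, 0.663, 0.742, 0.073]
ft_force: [-11.0, -1.4, 5.0]
width: 0.0007
```

```bash
python3 z.py scene s9 200 100 160 120
```

```text
(no output)
```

View pics/s9.png

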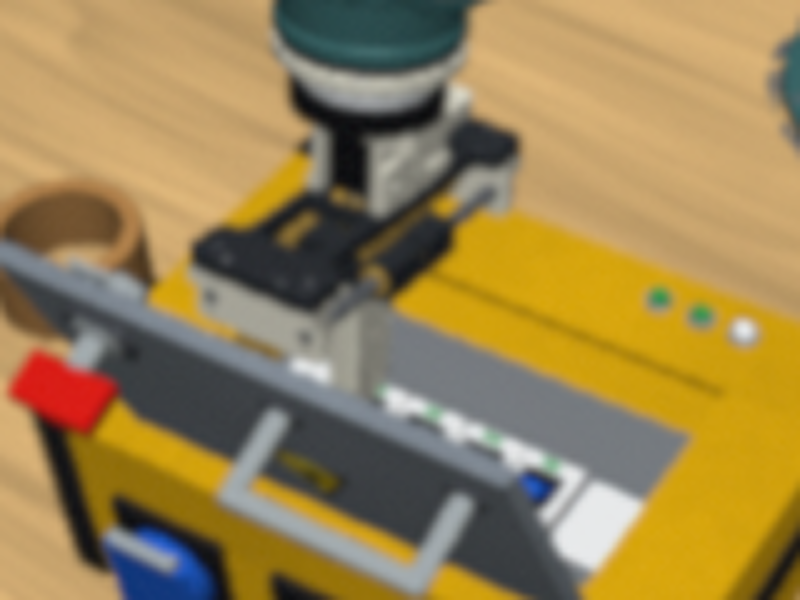

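Call:
servo_tool([
  [[0.1,0.01,0],[0,0,0]],
  [[0,0,0],[0,0,0]],
  [[-0.8,-0.08,0],[0,0,0]],
  [[-1,-0.1,0],[0,0,0]],
  [[-1,-0.1,1],[0,0,0]],
])

```text
t: 21.85
position: [0.52, -0.0902, 0.1126]
eef_rot: [0.066, 0.663, 0.742, 0.073]
ft_force: [0.4, 0.1, 0.7]
width: 0.0005
```

Call:
servo_tool([
  [[0,0,4],[0,0,0]],
  [[0,0,4],[0,0,0]],
  [[0,0,4],[0,0,0]],
  [[-2,0,4],[0,0,0]],
  [[-3,0,4],[0,0,0]],
])

```text
t: 22.35
position: [0.4705, -0.0901, 0.315]
eef_rot: [0.067, 0.663, 0.742, 0.074]
ft_force: [0.2, -0.5, 1.0]
width: 0.0008
```

Call:
servo_tool([
  [[-2,-3,2],[0,0,0]],
  [[-2,-3,2],[0,0,0]],
  [[-1,-3,0],[0,0,0]],
  [[-1,-3,0],[0,0,0]],
  [[0,0,0],[0,0,0]],
])

```text
t: 22.85
position: [0.4098, -0.2127, 0.3537]
eef_rot: [0.067, 0.665, 0.741, 0.073]
ft_force: [0.5, 0.2, -0.2]
width: 0.0006
```

```bash
python3 z.py scene s10 180 100 240 180;python3 z.py top t10 310 130 120 90; python3 z.py top t11 180 80 340 255
```

```text
(no output)
```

View pics/t10.png

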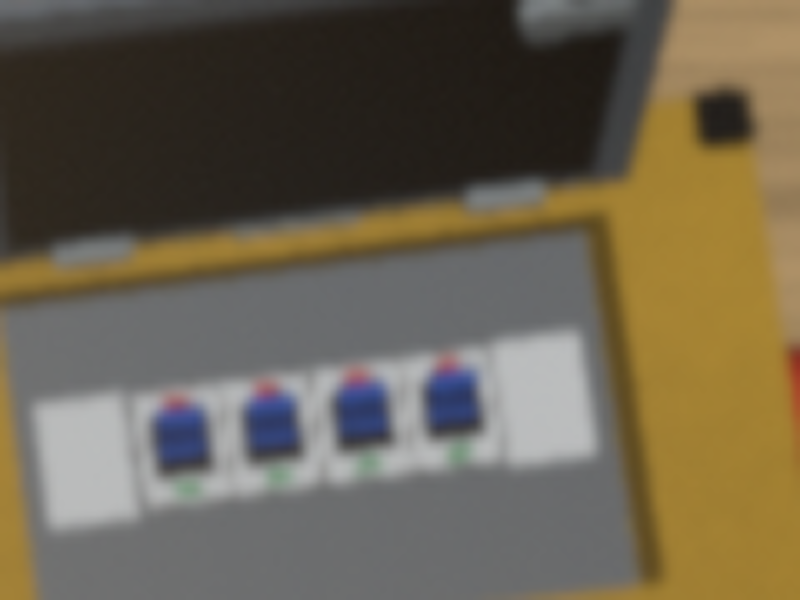

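View pics/t11.png

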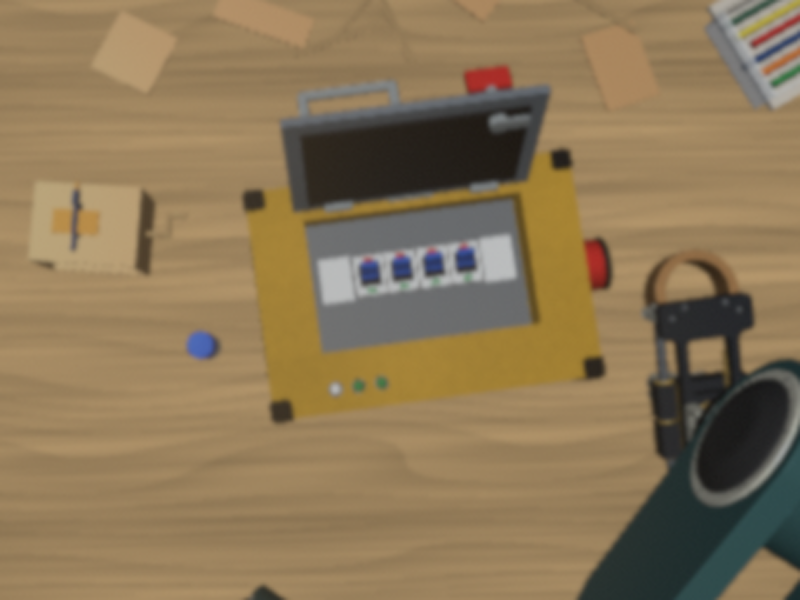

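View pics/s10.png

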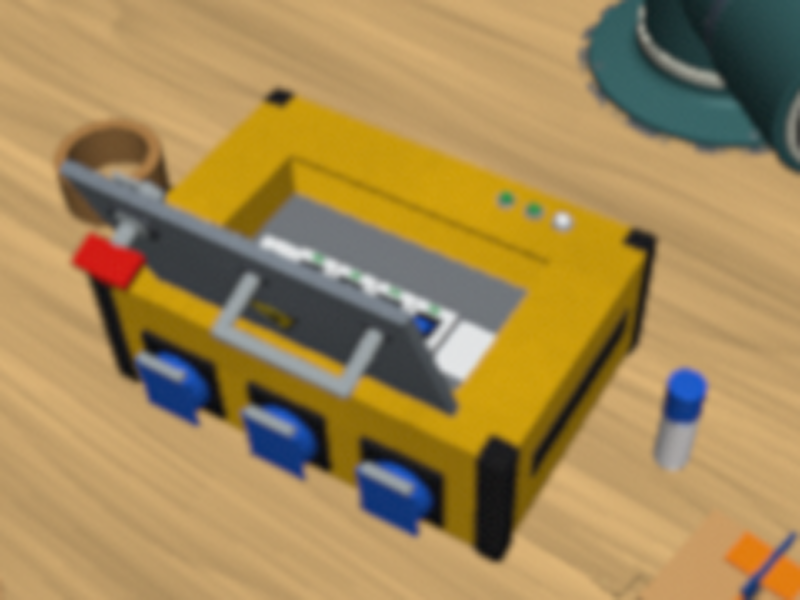

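```bash
python3 -c "
from workcell import ctrl
print(ctrl.get_state()['ft_force']);print(ctrl.sign_off())"
```

```text
[ 0.40703375  0.41537785 -0.42896853]
the job is handed in; nothing more can be done
None
```

The job is done and handed in at about 23 s of the 56 s allowed; sign-off gives no verdict.

- **Key:** I turned the red key anticlockwise until the wrist torque rose at its stop. The pictures show the bow lying along the box's y.
- **Panel:** I swung it back by its handle to near the open stop and let go. It looks the same, leaning back, in the pictures taken before and after the breaker was switched.
- **Breaker:** The one that was off was at the -y end. I pushed its toggle rearward until the force rose to 11 N at the stop. In the last top picture all four toggles lean the same way, in one line.
- **Surroundings:** The tape roll, glue stick and cardboard model appear where they were at the start. The arm is clear, with a wrist force of about 0.5 N.

**Discrepancies:**
- The box pose from the two cameras differed by about 7 mm in y, so I corrected it by feel when gripping the key.
- The toggle reached its stop about 10 mm later than I had worked out. The fingers are probably thinner at the tip than I assumed.

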